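Flip open the cinnamon side of the spice box

ROBOT

A 7-joint arm with a two-finger parallel gripper is mounted at the origin on the work surface. World frame = base frame: x ahead of the robot, y to its left, z up, the work surface at z = 0. Lengths are in m, angles in rad, forces in N, time in s.
With the tool pointing down it reaches from about 0.4 to 0.875 m from the base axis. Payload 19.3 kg.
Tool frame: the origin (TCP) lies midway between the tips of the shut fingers; the grasp point (between the pads) lies 19 mm behind it (bot.pinch_z is the distance from the TCP to the grasp point, in m); z points along the fingers, y is the line along which they close (so a half turn about z gives the same grasp; the last joint's range is limited). The gripper opens to 85 mm and grips with 20 to 120 N. Pads are 22 mm wide; open, the fingers measure 114 mm over their backs; the gripper's body (76 mm by 85 mm) begins 54 mm behind the grasp point. The pads swing forward as they close: fully open they stand 13 mm farther back than shut.
Start: joints at [1.184, 0.521, -0.036, 1.599, 0.021, 1.021, -0.113], TCP at [0.195, -0.594, 0.231] pointing down, gripper open.
Joint ranges: [-2.91, 2.91], [-0.3, 2.13], [-1.5, 1.42], [0.17, 2.43], [-1.26, 4.41], [0.16, 1.93], [-2.52, 2.52]. Speed limits (rad/s): [1.89, 1.89, 2.39, 2.39, 3.01, 3.01, 3.01].

INTERFACE

Orientations are given as [roll, pitch, yaw] about the fixed x, y, z axes, in that order (R = Rz(yaw) Ry(pitch) Rx(roll)).
In Python, from workcell import observe, viewer, bot gives the robot as it stands. The module is installed in compiled form; this text tells all that it offers.
- The arm moves only by the tool play_rows, never from a script. Its argument "motion" is a list of rows, each a list of 7 numbers: the shift along the tool's x, y, z in cm, then the turn, a rotation vector about the tool's x, y, z in rad, then the opening, from -1 (shut) to 1 (fully open), so that 0 is half open. A call has exactly 5 rows; each row is the pose to reach, as a shift and turn from the pose commanded when the call began, along the tool's axes at that moment; what a row does not reach only later rows make up. A row lasts 1/10 s, in which the tool goes at most 50 mm and 8.59 degrees, less where a joint would pass 70% of its speed; a pose out of reach is approached as far as the arm can. A call with a gripper value outside its range is refused whole. The fingers move at their own pace and stop on an object; "squeeze" is the grip in N (left out, the last holds). Time passes only in rows, so rows that repeat a pose let the fingers close, or fill a call up. It gives the time, the measured TCP pose, the force, the opening and the grip force at its end, in the units of the state.
- observe(): the state, without advancing time (a new reading comes with each control period).
- viewer.grab_frame(name): name is "scene" or "top"; returns (picture, depth): 480x640x3 uint8, red, green, blue; 480x640 float32, m along the optical axis (not along the pixel's ray), 0 where there is no reading.
- viewer.camera_info(name): a dict with "fx", "fy", "cx", "cy" (pixels), "R" (3x3) and "t" (3): a world point X has camera coordinates R X + t. Camera axes: x right, y down, z forward; pixel columns grow to the right and rows downward; lengths in m; the calibration is good to about 2 mm. A picture is of the moment at which its call begins. camera_info takes no time and is no camera call.
- bot.job_done(): hands the job in; it is judged then, once.
The state is a dict: "clock": time; "qpos": joint angles; "qd": joint speeds; "joint_efforts": joint torques, N m; "position": TCP position; "tool_rot": TCP orientation; "force": force on the tool from outside, world axes, zero at the start; "moment": the same for the moment, N m; "grip_width": finger opening in m; "finger_force": force on a finger pad.
Only numpy, scipy, OpenCV 4.12 (cv2) and the standard library are available. Lean on these libraries where they do the work, as an engineer would, in place of code of your own. Each camera call takes 0.05 s, during which the arm holds its last target. There are 200 camera calls.

TASK

Open the side of the pale blue spice box that holds the cinnamon sticks: with a fingertip under its lip, push that clear-windowed lid up and over the middle hinge, then gently press it down until it lies flat on top of the other lid. Use fingertip pushes only: do not pinch or lift anything, leave the nutmeg side shut and both pans in place, do not shove the box along the counter, and leave the steel tins and the grinder alone.

Things in the scene. Friction and masses are not known exactly. Their poses are not given: they have to be found in the camera images.
- spice_box: pale blue plastic spice box standing loose on the counter, 1.2 to 1.5 kg with lids and pans: 190 mm along its x, 250 mm along its y, walls 4 mm thick, 50 mm high. A middle wall along x (at y = 0) parts it into two bays, at +y and -y, each with its own flat lid. Origin: centre of the underside, on the counter (z = 0); z up. Its x axis stays within 25 degrees of the robot's straight ahead
- hinge_mid (a point): middle of the hinge rod, which both lids share: 55 mm above the counter, straight above the box's origin; the rod runs along the box's x axis. Shut, a lid's top face lies 1 mm below the rod axis and its under face 4 mm below; turned over, the face that was underneath looks up, 4 mm above the rod axis
- lid_a (a joint): angle of the lid over the +y bay, rad: 0 shut (flat on the box), pi/2 upright, pi (3.14, the stop) turned right over, flat on the other lid. The hinge is stiff: the lid stays at whatever angle it is left (0.085 N m friction; 90 g lid; 1 to 1.5 N at the lip moves it)
- lid_b (a joint): angle of the lid over the -y bay, rad: 0 shut, pi/2 upright, pi turned right over, flat on the other lid; the same stiff hinge
- lip_a (a point): middle of the thumb lip of lid a; moves with the lid. Shut: 135 mm from the rod towards the box's +y, 53 mm above the counter. The lid is a 3.5 mm plate, 190 mm wide, blue frame round a clear window, reaching 126 mm from the rod (the box wall's outer face: 125 mm); the lip, 90 mm wide along the rod, reaches 144 mm. Under the shut lip there is only air down to the counter (51 mm)
- lip_b (a point): middle of the thumb lip of lid b; moves with the lid. Shut: 135 mm from the rod towards the box's -y, 53 mm above the counter. Same sizes as lid a
- cinnamon_mid (a point): centre of the loose open steel pan (172 x 108 x 32 mm) of reddish-brown cinnamon sticks, standing on the floor of one bay, 62 mm from the middle wall's plane: the bay it is in is the one to open (its side differs from run to run)
- nutmeg_mid (a point): centre of the like pan with round brown nutmegs, in the other bay, whose lid stays shut
- tin_1: closed round steel container, 89 mm across, 87 mm high, loose; origin at the centre of its underside. To be left alone
- tin_2: the same, second container
- tin_3: the same, third container
- grinder: stainless steel pepper grinder with a knob on top, 62 mm across the foot, 160 mm high, loose; origin at the centre of its underside. To be left alone

How it is judged:
At the end, for the whole second after the job is handed in: The cinnamon lid is turned right over, flat on the other lid (within 0.08 rad of its stop) and at rest; the nutmeg lid is shut (under 0.05 rad); the box stands flat within 20 mm of its start, pans down in their bays; tins and grinder are within 20 mm of their starts (((y of cinnamon_mid in the frame of spice_box above 0.04 m and value of joint lid_a above 3.06 rad and value of joint lid_b below 0.05 rad) or (y of cinnamon_mid in the frame of spice_box below -0.04 m and value of joint lid_b above 3.06 rad and value of joint lid_a below 0.05 rad)) and velocity of joint lid_a between -0.05 and 0.05 rad/s and velocity of joint lid_b between -0.05 and 0.05 rad/s and distance of each of spice_box, tin_1, tin_2, tin_3, grinder from where it was at the start of the episode below 0.02 m and linear speed of spice_box below 0.01 m/s and angle between spice_box's own z axis and vertical below 0.03 rad and z of each of cinnamon_mid, nutmeg_mid in the frame of spice_box below 0.026 m); the robot touches nothing.
It fails at once if the lid over the nutmegs is opened (more than 0.15 rad) ((y of nutmeg_mid in the frame of spice_box above 0 m and value of joint lid_a above 0.15 rad) or (y of nutmeg_mid in the frame of spice_box below 0 m and value of joint lid_b above 0.15 rad)).
It fails at once if the box is lifted (10 mm), tipped (0.08 rad) or shoved along (more than 25 mm), or a pan is lifted in its bay (12 mm) (height (world z) of spice_box above 0.01 m or angle between spice_box's own z axis and vertical above 0.08 rad or distance of spice_box from where it was at the start of the episode above 0.025 m or z of any of cinnamon_mid, nutmeg_mid in the frame of spice_box above 0.032 m).
It fails at once if a lid is pinched or forced while it swings (more than 10 N from the fingers between 0.15 and 2.8 rad), or the box or a lid is pressed hard (more than 30 N at any time) ((value of joint lid_a between 0.15 and 2.8 rad and contact force between the fingers and spice_box above 10 N) or (value of joint lid_b between 0.15 and 2.8 rad and contact force between the fingers and spice_box above 10 N) or contact force between the fingers and spice_box above 30 N).
It fails at once if the lid is slammed down (faster than 4 rad/s near the end of its swing) ((value of joint lid_a above 2.6 rad and velocity of joint lid_a above 4 rad/s) or (value of joint lid_b above 2.6 rad and velocity of joint lid_b above 4 rad/s)).
It fails at once if a tin or the grinder is moved (20 mm) or tipped (distance of any of tin_1, tin_2, tin_3, grinder from where it was at the start of the episode above 0.02 m or angle between any of grinder, tin_1, tin_2, tin_3's own z axis and vertical above 0.3 rad).
It also fails if it takes over 48 s, if anything falls off the work surface, if the arm or the gripper's body presses on something with over 40 N, if the wrist force passes 120 N, or if a joint passes its speed limit or range.

## Working session

There is one attempt and no reset: what is moved stays moved. The work goes in short steps, Python scripts to look and compute and a tool call to move; the robot and the scene stay as the last step left them, time stands still between calls to the robot, and variables do not carry over. Pictures are saved under pics/ and viewed, at most 10 in all, crops included, and the job is handed in when it is done.

Besides the shell and the picture viewer there is one more tool, called after "Call:" in YAML: its name, and indented under it one key for each argument. play_rows: Moves the arm, as the interface text tells. Its arguments: {"type":"object","properties":{"motion":{"type":"array"},"squeeze":{"type":"number"}},"required":["motion"]}

```bash
mkdir -p pics; python3 - <<'E'
from workcell import observe, viewer, bot
import cv2,numpy as np
s=observe(); print({k:np.round(v,3) for k,v in s.items()}, bot.pinch_z)
for n in("scene","top"):
    p,d=viewer.grab_frame(n); cv2.imwrite(f"pics/{n}0.png",p[:,:,::-1]); np.save(f"pics/{n}0.npy",d)
    c=viewer.camera_info(n); print(n,c)
E
```

```text
{'clock': np.float64(0.0), 'qpos': array([ 1.184,  0.522, -0.036,  1.6  ,  0.021,  1.021, -0.113]), 'qd': array([ 0.001,  0.   , -0.   , -0.001, -0.001, -0.   ,  0.   ]), 'joint_efforts': array([ 0.0000e+00, -9.2710e+01,  1.9810e+00, -3.6993e+01,  1.8000e-02,
        8.0000e-03,  0.0000e+00]), 'position': array([ 0.195, -0.594,  0.231]), 'tool_rot': array([-3.14 ,  0.   ,  0.317]), 'force': array([-0.372, -0.709, -0.598]), 'moment': array([ 0.01 , -0.005, -0.013]), 'finger_force': np.float64(0.0), 'grip_width': np.float64(0.085)} 0.0187
scene {'fx': 498.05578462416906, 'fy': 498.05578462416906, 'cx': 326.01552301698365, 'cy': 236.70078568858284, 'R': array([[ 0.47956223,  0.87749625,  0.00451758],
       [ 0.65894586, -0.35671249, -0.66222848],
       [-0.57949153,  0.3205566 , -0.74928835]]), 't': array([-0.35759625, -0.34472128,  1.30212051])}
top {'fx': 568.8095131349571, 'fy': 568.8095131349571, 'cx': 319.0572853358896, 'cy': 241.43010151567736, 'R': array([[ 0.01118677, -0.99989939,  0.00872181],
       [-0.99089796, -0.0122554 , -0.13405613],
       [ 0.13414953, -0.00714277, -0.99093536]]), 't': array([0.06164754, 0.62677073, 1.08518948])}
```

View pics/scene0.png

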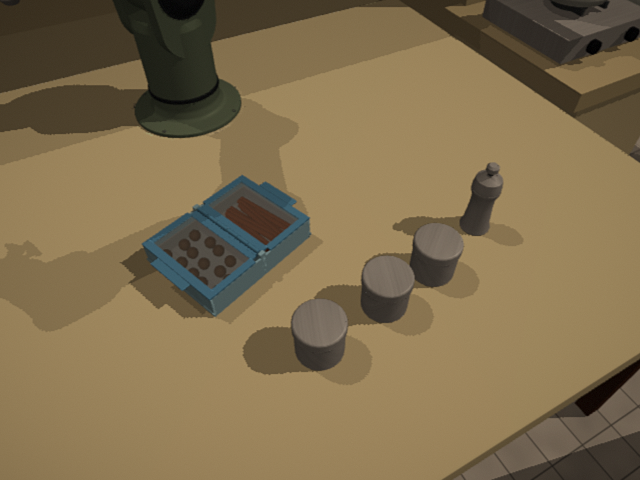

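View pics/top0.png

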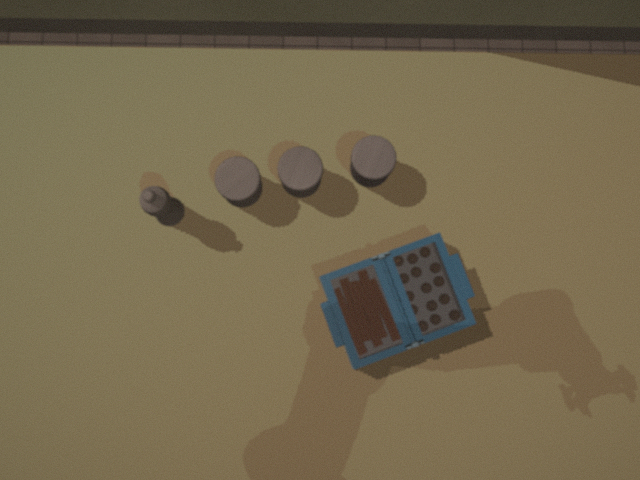

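The scene view shows nutmegs on the robot's right. The top view shows the cinnamon on the left (+y bay), with its lip near pixel (333,323) and the hinge rod running from (380,257) to (413,346). Next I'll measure the box pose.

```bash
cat > h.py <<'E'
import numpy as np,cv2
from workcell import observe, viewer, bot
def pts(n,p,d):
    c=viewer.camera_info(n); v,u=np.mgrid[:480,:640]
    X=np.stack([(u-c['cx'])/c['fx']*d,(v-c['cy'])/c['fy']*d,d],-1)
    return (X-c['t'])@c['R']
E
python3 - <<'E'
from h import *
for n in("scene","top"):
    p=cv2.imread(f"pics/{n}0.png"); d=np.load(f"pics/{n}0.npy"); P=pts(n,p,d)
    h=cv2.cvtColor(p,cv2.COLOR_BGR2HSV)
    m=(h[...,0]>90)&(h[...,0]<125)&(h[...,1]>70)&(d>0)&(P[...,2]>0.044)&(P[...,2]<.07)&(P[...,0]<.9)&(abs(P[...,1])<.4)&(P[...,0]>.2)
    q=P[m]; print(n,m.sum(),np.median(q[:,2]),q.min(0),q.max(0))
    r=cv2.minAreaRect((q[:,:2]*1000).astype(np.float32)); print(r); print(np.round(cv2.boxPoints(r)))
    t=(P[...,2]>.03)&(P[...,2]<.2)&(P[...,0]<1.2)&(P[...,0]>.2)&(abs(P[...,1])<.6)&~m
    k,l,st,ce=cv2.connectedComponentsWithStats(t.astype(np.uint8))
    for i in range(1,k):
        if st[i,4]>200: a=P[l==i]; print('obj',st[i,4],np.round(np.median(a,0),3),np.round(a.max(0),3),np.round(a.min(0),3))
E
```

```text
scene 4575 0.05387920364159239 [ 0.38097029 -0.23374393  0.04452473] [0.64413928 0.06453763 0.06153673]
((513.3240356445312, -84.3848876953125), (193.17767333984375, 286.59710693359375), 20.37116813659668)
[[ 373.   16.]
 [ 473. -252.]
 [ 654. -185.]
 [ 554.   84.]]
obj 1493 [0.7   0.364 0.109] [0.718 0.402 0.162] [0.665 0.348 0.03 ]
obj 2721 [ 0.494 -0.024  0.053] [0.58  0.045 0.057] [ 0.399 -0.092  0.049]
obj 994 [ 0.603 -0.062  0.041] [0.645 0.067 0.06 ] [ 0.506 -0.189  0.03 ]
obj 3340 [ 0.54  -0.145  0.053] [ 0.627 -0.076  0.057] [ 0.446 -0.214  0.049]
obj 2283 [0.753 0.217 0.085] [0.786 0.273 0.09 ] [0.698 0.185 0.03 ]
obj 2531 [0.775 0.098 0.085] [0.808 0.151 0.091] [0.719 0.064 0.03 ]
obj 2933 [ 0.8   -0.041  0.085] [0.833 0.009 0.09 ] [ 0.744 -0.079  0.03 ]
top 4984 0.0546513172163364 [ 0.3837382  -0.23155227  0.04646995] [0.64158562 0.06457037 0.06406897]
((512.4116821289062, -84.07044982910156), (187.61351013183594, 284.1504821777344), 20.87307357788086)
[[ 374.   15.]
 [ 475. -250.]
 [ 651. -183.]
 [ 549.   82.]]
obj 1762 [ 0.783 -0.034  0.086] [0.831 0.009 0.093] [ 0.743 -0.079  0.03 ]
obj 1740 [0.759 0.107 0.086] [0.809 0.151 0.094] [0.719 0.065 0.03 ]
obj 1783 [0.737 0.226 0.086] [0.786 0.272 0.093] [0.698 0.185 0.03 ]
obj 1008 [0.683 0.367 0.128] [0.716 0.402 0.164] [0.662 0.348 0.03 ]
obj 3930 [ 0.535 -0.144  0.054] [ 0.626 -0.074  0.062] [ 0.445 -0.214  0.047]
obj 4110 [ 0.489 -0.023  0.054] [0.581 0.049 0.062] [ 0.399 -0.094  0.045]
```

```bash
cat >> h.py <<'E'
from scipy.spatial.transform import Rotation as Ro
C=np.array([.513,-.084,0]); YAW=.360; A=np.pi/4
RB=Ro.from_euler('z',YAW).as_matrix()
RT=(Ro.from_euler('z',YAW)*Ro.from_euler('x',-(np.pi/2+A)-0)).as_matrix() # placeholder, set below
t=np.array([0,-np.cos(A),-np.sin(A)]); u=np.array([0,-np.sin(A),np.cos(A)])
RT=RB@np.stack([[1,0,0],u,t],1)
def W(x,y,z): return C+RB@np.array([x,y,z])      # box mm->world m
def to(p,R=RT,s=None):
    s=s or observe(); R0=Ro.from_euler('xyz',s['tool_rot']).as_matrix()
    return np.round(R0.T@(p-s['position'])*100,2),np.round(Ro.from_matrix(R0.T@R).as_rotvec(),3)
def box(s=None):
    s=s or observe(); return np.round(RB.T@(s['position']-C)*1000,1)
E
python3 - <<'E'
from h import *
print(to(np.array([.5,-.3,.23]))); print(to(W(0,.204,.15))); print(W(0,.204,.15),np.linalg.det(RT))
E
```

```text
(array([ 38.17, -18.39,   0.09]), array([-0.786,  0.017, -0.041]))
(array([ 45.25, -58.88,   8.13]), array([-0.786,  0.017, -0.041]))
[0.44113606 0.10692295 0.15      ] 1.0
```

Call:
play_rows:
  motion:
    - [4,-3,0,0,0,0,-1]
    - [8,-6,0,0,0,0,-1]
    - [12,-9,0,0,0,0,-1]
    - [16,-11,0,0,0,0,-1]
    - [20,-13,0,0,0,0,-1]

```text
clock: 0.6
position: [0.3451, -0.4064, 0.2313]
tool_rot: [-3.142, 0.0, 0.317]
force: [0.8, -1.3, 0.5]
grip_width: 0.0121
finger_force: 0.0
```

Call:
play_rows:
  motion:
    - [4,-4,0,0,0,0,-1]
    - [8,-8,0,0,0,0,-1]
    - [12,-12,0,0,0,0,-1]
    - [15,-16,0,0,0,0,-1]
    - [18,-20,0,0,0,0,-1]

```text
clock: 1.1
position: [0.4469, -0.1785, 0.2312]
tool_rot: [3.142, 0.0, 0.317]
force: [1.2, -0.6, 0.2]
grip_width: -0.0
finger_force: 0.0
```

Call:
play_rows:
  motion:
    - [2,-4,0,-0.1,0,-0.01,-1]
    - [4,-8,0,-0.2,0,-0.02,-1]
    - [5,-13,0,-0.3,0,-0.03,-1]
    - [6,-18,0,-0.4,0.01,-0.03,-1]
    - [7,-22,0,-0.5,0.01,-0.04,-1]

```text
clock: 1.6
position: [0.4481, -0.0102, 0.2297]
tool_rot: [2.703, 0.012, 0.349]
force: [0.6, -0.7, -0.3]
grip_width: -0.0001
finger_force: 0.0
```

```bash
python3 - <<'E'
from h import *
s=observe();print(s['clock'],s['position'],s['tool_rot'],s['qpos'],s['grip_width'],s['force'],box(s)); print(to(W(0,.204,.15)),to(W(0,.204,.083)))
E
```

```text
1.6 [ 0.44812125 -0.01017976  0.22967541] [2.70266462 0.01197471 0.34900592] [-0.23594304  0.25559973 -0.23303423  2.13222621  0.63054681  0.93159381
 -2.11002275] -0.000127775997137511 [ 0.56655733 -0.68119897 -0.26782529] [-34.7  91.9 229.7]
(array([  3.44, -13.55,   2.4 ]), array([-0.347,  0.016, -0.002])) (array([  3.52, -16.39,   8.46]), array([-0.347,  0.016, -0.002]))
```

Call:
play_rows:
  motion:
    - [0.5,-3,0.5,-0.07,0,0,-1]
    - [1.5,-6,1,-0.14,0,0,-1]
    - [2.5,-9,1.5,-0.21,0.01,0,-1]
    - [3,-11.5,2,-0.28,0.01,0,-1]
    - [3.4,-13.6,2.4,-0.35,0.02,0,-1]

```text
clock: 2.1
position: [0.44, 0.0784, 0.1599]
tool_rot: [2.465, 0.032, 0.348]
force: [-0.1, 0.6, -1.4]
grip_width: 0.0001
finger_force: 0.0
```

```bash
python3 - <<'E'
from h import *
s=observe();print(s['clock'],s['position'],s['tool_rot'],s['qpos'],box(s)); print(to(W(0,.204,.15)),to(W(0,.204,.083)))
E
```

```text
2.1 [0.44000571 0.07840944 0.15986337] [2.46542922 0.03214946 0.34821669] [-0.82887379  0.51275219  0.09632822  2.128546    0.70743792  0.9539422
 -2.5003792 ] [-11.1 177.7 159.9]
(array([ 1.11, -2.66, -0.91]), array([-0.109,  0.032,  0.013])) (array([ 1.33, -6.85,  4.31]), array([-0.109,  0.032,  0.013]))
```

Call:
play_rows:
  motion:
    - [0,0,-1,0,0,-0.14,-1]
    - [0,0,-2,0,0,-0.28,-1]
    - [0,0,-3,0,0,-0.42,-1]
    - [0,0,-3,0,0,-0.56,-1]
    - [0,0,-3,0,0,-0.7,-1]

```text
clock: 2.6
position: [0.4343, 0.0962, 0.1836]
tool_rot: [2.615, 0.444, 0.944]
force: [0.9, -0.0, 0.3]
grip_width: -0.0003
finger_force: 0.0
```

```bash
python3 - <<'E'
from h import *
s=observe();print(s['clock'],s['tool_rot'],s['qpos'],box(s))
E
```

```text
2.6 [2.61472568 0.44371323 0.94438098] [-0.74585849  0.46977396 -0.05657286  2.09427404  0.71097117  1.0682042
 -1.81450744] [-10.2 196.4 183.6]
```

```bash
cat >> h.py <<'E'
RT=RB@np.stack([-u,[1,0,0],t],1)
E
python3 - <<'E'
from h import *
print(to(W(0,.204,.15),RT),to(W(0,.204,.088),RT))
E
```

```text
(array([ 2.59, -1.32,  2.12]), array([-0.077, -0.09 , -0.851])) (array([ 5.25, -4.13,  6.96]), array([-0.077, -0.09 , -0.851]))
```

Call:
play_rows:
  motion:
    - [0.5,-0.3,0.4,-0.01,-0.02,-0.14,-1]
    - [1,-0.5,0.8,-0.03,-0.03,-0.28,-1]
    - [1.5,-0.8,1.2,-0.04,-0.05,-0.42,-1]
    - [2,-1,1.6,-0.05,-0.06,-0.56,-1]
    - [2.6,-1.3,2.1,-0.06,-0.08,-0.7,-1]

```text
clock: 3.1
position: [0.4416, 0.1068, 0.1499]
tool_rot: [3.015, 0.764, 1.721]
force: [0.6, 0.7, -0.2]
grip_width: 0.0003
finger_force: 0.0
```

```bash
python3 - <<'E'
from h import *
s=observe();print(s['clock'],s['tool_rot'],s['qpos'],box(s))
print(to(W(0,.204,.15),RT),to(W(0,.204,.088),RT))
E
```

```text
3.1 [3.01464216 0.76400021 1.72102331] [-0.72445422  0.59209679 -0.15650247  2.0761741   0.8256829   1.13052595
 -1.29166027] [  0.3 203.7 149.9]
(array([ 0.01, -0.04, -0.02]), array([-0.02 , -0.012, -0.151])) (array([ 4.3 , -0.6 ,  4.42]), array([-0.02 , -0.012, -0.151]))
```

Call:
play_rows:
  motion:
    - [0.8,-0.1,0.8,-0.01,0,-0.07,-1]
    - [1.7,-0.2,1.7,-0.02,-0.01,-0.15,-1]
    - [2.6,-0.3,2.6,-0.02,-0.01,-0.15,-1]
    - [3.5,-0.5,3.5,-0.02,-0.01,-0.15,-1]
    - [4.3,-0.6,4.4,-0.02,-0.01,-0.15,-1]

```text
clock: 3.6
position: [0.4412, 0.1072, 0.0874]
tool_rot: [3.134, 0.783, 1.919]
force: [0.8, -0.4, -0.1]
grip_width: 0.0001
finger_force: 0.0
```

```bash
python3 - <<'E'
from h import *
s=observe();print(s['clock'],s['tool_rot'],s['qpos'],box(s),s['force'])
print(to(W(0,.1454,.029),RT))
p,d=viewer.grab_frame("scene"); cv2.imwrite("pics/s1.png",cv2.resize(p[120:320,100:380,::-1],None,fx=2.8,fy=2.8))
E
```

```text
3.6 [3.133745   0.78304094 1.91902069] [-0.73381509  0.7179287  -0.15995709  2.09885405  0.92126249  1.05179592
 -1.2998828 ] [2.000e-01 2.042e+02 8.740e+01] [ 0.76678626 -0.3804709  -0.07938048]
(array([-0.05, -0.01,  8.29]), array([-0.   , -0.002, -0.008]))
```

View pics/s1.png

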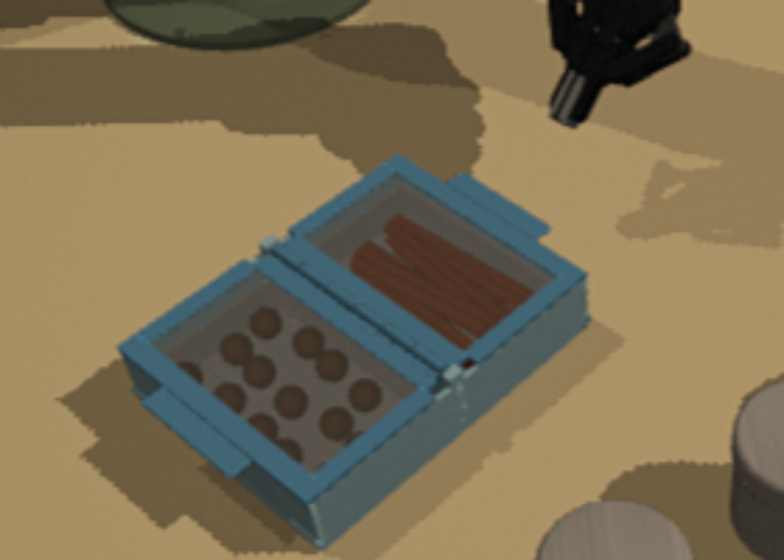

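The fingertips at crop (567,120) point at the cinnamon lip near (500,208), and nothing has been disturbed. I'll insert them under the lip along the tool axis.

Call:
play_rows:
  motion:
    - [0,0,1.8,0,0,0,-1]
    - [0,0,3.6,0,0,0,-1]
    - [0,0,5.4,0,0,0,-1]
    - [0,0,7,0,0,0,-1]
    - [0,0,8.2,0,0,0,-1]

```text
clock: 4.15
position: [0.4618, 0.0522, 0.0297]
tool_rot: [3.135, 0.784, 1.92]
force: [-0.4, 0.0, 0.3]
grip_width: 0.0002
finger_force: 0.0
```

```bash
cat > plan.py <<'E'
# finger path in box frame (mm); prints shifts along tool x,z (cm) from nominal inserted pose; theta list
from h import *
h=11;L=15;r1=144-L;hz=55
def tcp(th):
    e=np.array([np.cos(th),np.sin(th)]); off=4*np.array([np.sin(th),-np.cos(th)])
    a=np.array([np.cos(A),np.sin(A)])
    if th<A: c=144*e+off-L*a
    else: c=(r1-max(0,th-A)/(np.pi-A)*17)*e+off
    return c+np.array([0,hz])-h*u[1:]*1
if __name__=="__main__":
    b=np.array([145.4,29.])
    for th in np.arange(0,3.2,.1):
        d=tcp(th)-b; print(round(th,2),np.round(tcp(th)),'dx %.2f dz %.2f'%(-d@u[1:]/10,d@t[1:]/10))
E
python3 plan.py; python3 -c "
from h import *
s=observe();print(box(s),s['force'],s['moment'],s['clock'])"
```

```text
0.0 [141.  33.] dx -0.55 dz 0.04
0.1 [141.  47.] dx -1.60 dz -0.95
0.2 [139.  61.] dx -2.73 dz -1.84
0.3 [136.  75.] dx -3.95 dz -2.61
0.4 [131.  89.] dx -5.24 dz -3.25
0.5 [125. 102.] dx -6.58 dz -3.76
0.6 [118. 115.] dx -7.97 dz -4.14
0.7 [110. 126.] dx -9.39 dz -4.37
0.8 [100. 137.] dx -10.81 dz -4.45
0.9 [ 91. 145.] dx -12.09 dz -4.34
1.0 [ 80. 152.] dx -13.34 dz -4.10
1.1 [ 69. 158.] dx -14.56 dz -3.73
1.2 [ 57. 163.] dx -15.73 dz -3.25
1.3 [ 45. 167.] dx -16.84 dz -2.66
1.4 [ 33. 169.] dx -17.88 dz -1.96
1.5 [ 21. 170.] dx -18.83 dz -1.17
1.6 [  8. 170.] dx -19.70 dz -0.30
1.7 [ -4. 169.] dx -20.47 dz 0.66
1.8 [-16. 167.] dx -21.14 dz 1.68
1.9 [-28. 163.] dx -21.70 dz 2.76
2.0 [-39. 158.] dx -22.15 dz 3.88
2.1 [-49. 152.] dx -22.48 dz 5.03
2.2 [-59. 146.] dx -22.69 dz 6.20
2.3 [-68. 138.] dx -22.79 dz 7.38
2.4 [-76. 129.] dx -22.76 dz 8.56
2.5 [-83. 120.] dx -22.62 dz 9.72
2.6 [-89. 110.] dx -22.36 dz 10.85
2.7 [-95. 100.] dx -22.00 dz 11.95
2.8 [-99.  89.] dx -21.53 dz 13.00
2.9 [-102.   78.] dx -20.96 dz 13.99
3.0 [-104.   67.] dx -20.30 dz 14.91
3.1 [-104.   56.] dx -19.55 dz 15.75
[1.000e-01 1.455e+02 2.970e+01] [-0.43207567  0.00357331  0.34034112] [0.70000406 0.25084826 0.01461829] 4.15
```

Call:
play_rows:
  motion:
    - [-0.3,0,0,0,0,0,-1]
    - [-0.6,0,0,0,0,0,-1]
    - [-1.1,0,-0.5,0,0,0,-1]
    - [-1.6,0,-0.95,0,0,0,-1]
    - [-2.1,0,-1.4,0,0,0,-1]

```text
clock: 4.65
position: [0.4634, 0.0486, 0.056]
tool_rot: [3.134, 0.783, 1.921]
force: [0.1, 0.9, -0.9]
grip_width: -0.0002
finger_force: 0.4
```

```bash
python3 -c "
from h import *
s=observe();print(box(s),s['force'],s['moment'],s['clock'])
p,d=viewer.grab_frame('scene'); cv2.imwrite('pics/s2.png',cv2.resize(p[120:320,100:380,::-1],None,fx=2.8,fy=2.8))"
```

```text
[  0.3 141.6  56. ] [ 0.11129669  0.91859621 -0.85979105] [ 0.85670329  0.35481294 -0.05970579] 4.65
```

View pics/s2.png

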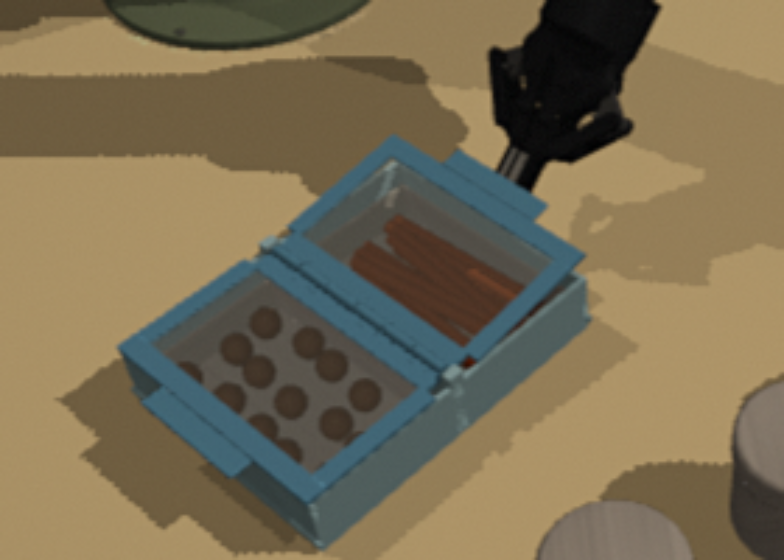

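The lid has lifted on the fingertip (lip near crop (500,185)), and the box hasn't moved. Continuing along the arc.

Call:
play_rows:
  motion:
    - [-0.6,0,-0.45,0,0,0,-1]
    - [-1.85,0,-1.2,0,0,0,-1]
    - [-3.1,0,-1.85,0,0,0,-1]
    - [-4.5,0,-2.35,0,0,0,-1]
    - [-5.9,0,-2.75,0,0,0,-1]

```text
clock: 5.2
position: [0.471, 0.0271, 0.1171]
tool_rot: [3.135, 0.783, 1.922]
force: [0.6, -0.3, -1.3]
grip_width: 0.0003
finger_force: 0.4
```

Call:
play_rows:
  motion:
    - [-1.4,0,-0.25,0,0,0,-1]
    - [-2.8,0,-0.3,0,0,0,-1]
    - [-4.1,0,-0.2,0,0,0,-1]
    - [-5.35,0,0.05,0,0,0,-1]
    - [-6.55,0,0.4,0,0,0,-1]

```text
clock: 5.7
position: [0.4881, -0.0199, 0.16]
tool_rot: [3.135, 0.783, 1.922]
force: [0.2, 0.7, -0.1]
grip_width: 0.0003
finger_force: 0.5
```

```bash
python3 -c "
from h import *
s=observe();print(box(s),s['force'],s['tool_rot'],s['qpos'],s['clock'])
p,d=viewer.grab_frame('scene'); cv2.imwrite('pics/s3.png',cv2.resize(p[80:320,100:380,::-1],None,fx=2.4,fy=2.4))"
```

```text
[ -0.8  68.8 160. ] [ 0.20502524  0.69557195 -0.11100009] [3.13527056 0.7832751  1.92159157] [-0.53120857  0.53897661 -0.0646983   2.16952663  1.02429009  0.98235682
 -1.07143729] 5.7
```

View pics/s3.png

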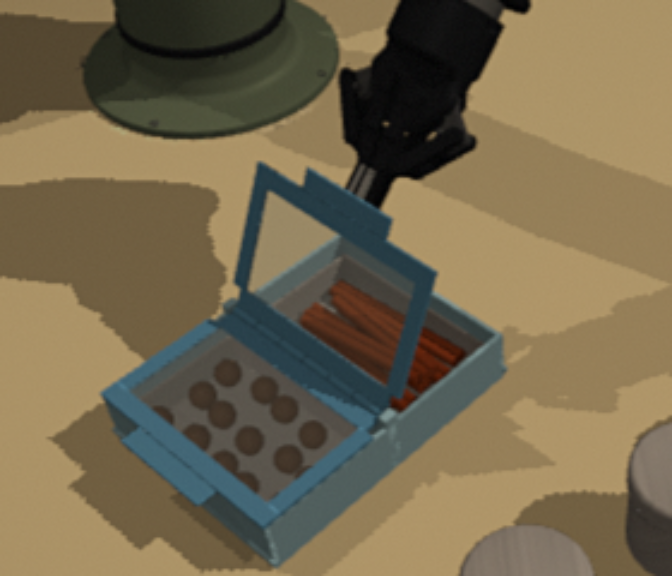

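The lid stands at about 65° on the fingertip (lip near (345,200)), and the box hasn't moved. Continuing over the hinge.

Call:
play_rows:
  motion:
    - [-1.2,0,0.5,0,0,0,-1]
    - [-2.3,0,1.1,0,0,0,-1]
    - [-3.3,0,1.8,0,0,0,-1]
    - [-4.3,0,2.55,0,0,0,-1]
    - [-5.15,0,3.45,0,0,0,-1]

```text
clock: 6.25
position: [0.5092, -0.0772, 0.1715]
tool_rot: [3.135, 0.783, 1.921]
force: [-0.6, 1.0, -0.7]
grip_width: -0.0003
finger_force: 0.4
```

Call:
play_rows:
  motion:
    - [-0.8,0,0.95,0,0,0,-1]
    - [-1.45,0,2.0,0,0,0,-1]
    - [-2.0,0,3.05,0,0,0,-1]
    - [-2.45,0,4.2,0,0,0,-1]
    - [-2.8,0,5.3,0,0,0,-1]

```text
clock: 6.75
position: [0.5291, -0.1306, 0.153]
tool_rot: [3.136, 0.783, 1.922]
force: [0.3, 0.4, 0.3]
grip_width: 0.0001
finger_force: 0.3
```

```bash
python3 -c "
from h import *
s=observe();print(box(s),s['force'],s['tool_rot'],s['qpos'],s['clock'])
p,d=viewer.grab_frame('scene'); cv2.imwrite('pics/s4.png',cv2.resize(p[80:320,100:380,::-1],None,fx=2.4,fy=2.4))"
```

```text
[ -1.3 -49.3 153. ] [0.28998781 0.38463086 0.31385022] [3.13561371 0.78319985 1.92180527] [-0.34782552  0.55975995  0.03712736  2.16583176  1.20536402  0.83253904
 -1.00020086] 6.75
```

View pics/s4.png

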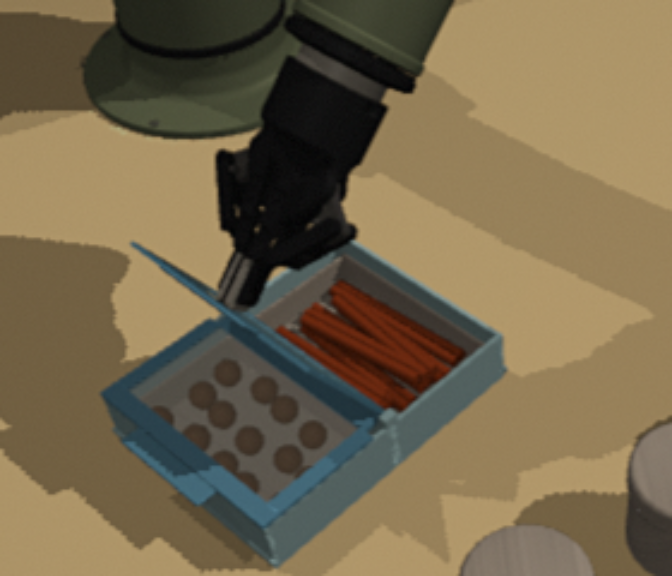

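The lid is about 30° past upright, with the tip on its underside near (235,295). Continuing.

Call:
play_rows:
  motion:
    - [-0.2,0,1.15,0,0,0,-1]
    - [-0.3,0,2.35,0,0,0,-1]
    - [-0.3,0,3.5,0,0,0,-1]
    - [-0.15,0,4.7,0,0,0,-1]
    - [0.15,0,5.8,0,0,0,-1]

```text
clock: 7.3
position: [0.543, -0.1678, 0.1105]
tool_rot: [3.136, 0.783, 1.922]
force: [-0.3, 0.3, 0.4]
grip_width: -0.0001
finger_force: 0.2
```

Call:
play_rows:
  motion:
    - [0.35,0,1.1,0,0,0,-1]
    - [0.6,0,1.6,0,0,0,-1]
    - [0.85,0,2.15,0,0,0,-1]
    - [1.1,0,2.65,0,0,0,-1]
    - [1.4,0,3.15,0,0,0,-1]

```text
clock: 7.8
position: [0.5475, -0.1784, 0.0789]
tool_rot: [3.135, 0.783, 1.922]
force: [-0.1, -0.4, -0.1]
grip_width: 0.0005
finger_force: 0.1
```

```bash
python3 -c "
from h import *
s=observe();print(box(s),s['force'],s['tool_rot'],s['qpos'],s['clock'])
p,d=viewer.grab_frame('scene'); cv2.imwrite('pics/s5.png',cv2.resize(p[80:320,100:380,::-1],None,fx=2.4,fy=2.4))"
```

```text
[  -1.  -100.5   78.9] [-0.13454583 -0.35804488 -0.13392413] [3.13479692 0.7831349  1.9215383 ] [-0.27594182  0.73139067  0.08995415  2.15039388  1.43229742  0.72080019
 -1.19381764] 7.8
```

View pics/s5.png

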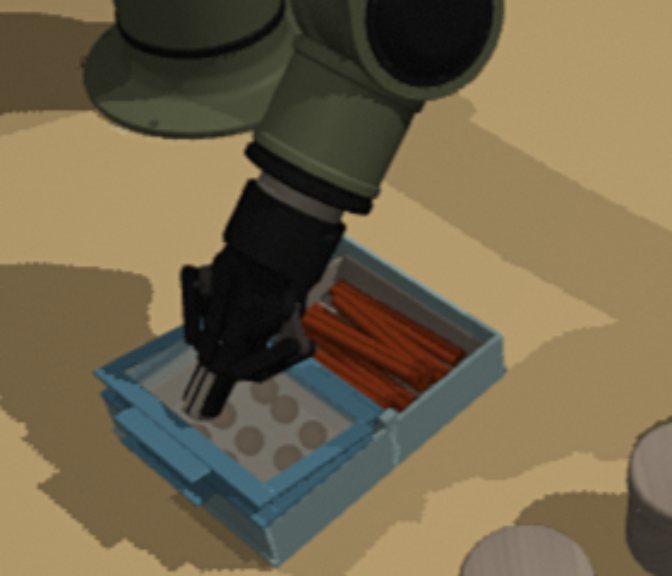

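The lid is nearly down, with the tip on its window near (200,410). Now I'll press straight down in small steps.

Call:
play_rows:
  motion:
    - [0.15,0,0.15,0,0,0,-1]
    - [0.3,0,0.3,0,0,0,-1]
    - [0.45,0,0.45,0,0,0,-1]
    - [0.6,0,0.6,0,0,0,-1]
    - [0.7,0,0.7,0,0,0,-1]

```text
clock: 8.35
position: [0.5474, -0.1784, 0.0692]
tool_rot: [3.135, 0.783, 1.922]
force: [0.3, -0.8, 0.2]
grip_width: -0.0001
finger_force: 0.1
```

Call:
play_rows:
  motion:
    - [0.04,0,0.04,0,0,0,-1]
    - [0.08,0,0.08,0,0,0,-1]
    - [0.12,0,0.12,0,0,0,-1]
    - [0.14,0,0.14,0,0,0,-1]
    - [0.14,0,0.14,0,0,0,-1]

```text
clock: 8.85
position: [0.5474, -0.1784, 0.0673]
tool_rot: [3.135, 0.783, 1.922]
force: [-0.2, 0.9, 0.2]
grip_width: -0.0002
finger_force: 0.0
```

Call:
play_rows:
  motion:
    - [0.04,0,0.04,0,0,0,-1]
    - [0.08,0,0.08,0,0,0,-1]
    - [0.12,0,0.12,0,0,0,-1]
    - [0.14,0,0.14,0,0,0,-1]
    - [0.14,0,0.14,0,0,0,-1]

```text
clock: 9.35
position: [0.5474, -0.1784, 0.0653]
tool_rot: [3.135, 0.783, 1.922]
force: [-0.6, -0.6, -0.8]
grip_width: 0.0003
finger_force: 0.0
```

```bash
python3 -c "
from h import *
s=observe();print(box(s),s['force'],s['moment'])
p,d=viewer.grab_frame('scene'); P=pts('scene',p,d); Q=(P-C)@RB
x,y,z=Q[...,0],Q[...,1],Q[...,2]
for y0 in np.arange(-.145,.0,.01):
    m=(d>0)&(abs(y-y0)<.005)&(x>.078)&(x<.09)&(z>.03)&(z<.12)
    m2=(d>0)&(abs(y-y0)<.005)&(x<-.04)&(x>-.09)&(z>.03)&(z<.12)
    print(round(y0,3),m.sum(),np.round(np.median(z[m]),4),m2.sum(),np.round(np.median(z[m2]),4))
cv2.imwrite('pics/s6.png',cv2.resize(p[80:320,100:380,::-1],None,fx=2.4,fy=2.4))"
```

```text
[  -1.1 -100.5   65.3] [-0.57281832 -0.60279033 -0.77882381] [0.71354392 0.29399621 0.00601149]
-0.145 0 nan 8 0.0561
-0.135 0 nan 12 0.0591
-0.125 51 0.0535 130 0.0585
-0.115 35 0.0594 118 0.0592
-0.105 34 0.059 109 0.0588
-0.095 31 0.0591 116 0.0587
-0.085 31 0.0586 113 0.0587
-0.075 29 0.0591 103 0.0582
-0.065 32 0.0593 109 0.059
-0.055 28 0.0591 40 0.0592
-0.045 29 0.0593 15 0.06
-0.035 29 0.059 3 0.0583
-0.025 29 0.0592 0 nan
-0.015 27 0.0587 0 nan
-0.005 43 0.0576 0 nan
  return _methods._mean(a, axis=axis, dtype=dtype,
  ret = ret.dtype.type(ret / rcount)
```

View pics/s6.png

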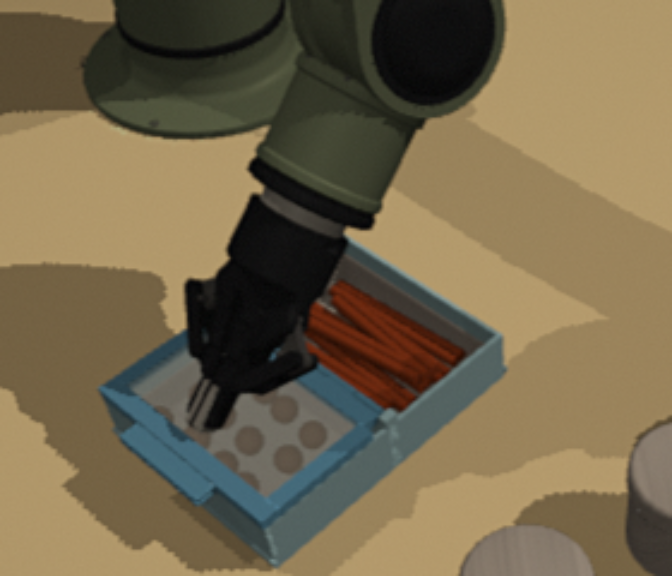

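The lid lies flat: its upturned face measures 59 mm high all the way from hinge to lip. I'll withdraw and check.

Call:
play_rows:
  motion:
    - [-0.5,0,-0.5,0,0,0,-1]
    - [-1.5,0,-1.5,0,0,0,-1]
    - [-3,0,-3,0,0,0,-1]
    - [-5,0,-5,0,0,0,-1]
    - [-7,0,-7,0,0,0,-1]

```text
clock: 9.9
position: [0.5467, -0.1788, 0.1656]
tool_rot: [3.136, 0.783, 1.922]
force: [-0.4, 0.4, 0.2]
grip_width: -0.0001
finger_force: 0.0
```

Call:
play_rows:
  motion:
    - [0,0,-1,0,0,0,-1]
    - [0,0,-2,0,0,0,-1]
    - [0,0,-2,0,0,0,-1]
    - [0,0,-2,0,0,0,-1]
    - [0,0,-2,0,0,0,-1]

```text
clock: 10.4
position: [0.5418, -0.1658, 0.1778]
tool_rot: [3.137, 0.783, 1.923]
force: [-0.3, -0.4, -0.6]
grip_width: 0.0001
finger_force: 0.0
```

```bash
python3 -c "
from h import *
s=observe();print(box(s),s['force'],s['clock'],abs(s['qd']).max())
p,d=viewer.grab_frame('scene'); P=pts('scene',p,d); Q=(P-C)@RB
x,y,z=Q[...,0],Q[...,1],Q[...,2]
for y0 in np.arange(-.135,.0,.02):
    m=(d>0)&(abs(y-y0)<.01)&(abs(x)<.088)&(z>.03)&(z<.08)
    print(round(y0,3),m.sum(),np.round(np.median(z[m]),4))
q=P[(z>.044)&(z<.07)&(abs(x)<.13)&(abs(y)<.17)][:,:2]
print(cv2.minAreaRect((q*1000).astype(np.float32)))"
```

```text
[ -1.8 -86.7 177.8] [-0.3338136  -0.3581091  -0.59042331] 10.4 0.003061310255529226
-0.135 556 0.0591
-0.115 1031 0.059
-0.095 862 0.0587
-0.075 840 0.0588
-0.055 806 0.0587
-0.035 784 0.0585
-0.015 766 0.0589
((515.6077880859375, -92.30242919921875), (194.32565307617188, 270.5799560546875), 20.972671508789062)
```

```bash
python3 -c "
from workcell import bot
print(bot.job_done())"
```

```text
the job is handed in; nothing more can be done
None
```

The cinnamon lid is turned right over and measures flat on the nutmeg lid. The box hasn't visibly moved, the tins and grinder were not approached, and the arm was clear when I handed the job in at about 10.4 s; no verdict came back.

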